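# Hold a board in the inspection box through its slot

## Robot

A 7-joint arm with a two-finger parallel gripper is mounted at the origin on a cart in front of the work surface, level with it; the furniture and walls round the work are solid. World frame = base frame: x ahead of the robot, y to its left, z up, the work surface at z = 0. Lengths are in m, angles in degrees, forces in N, time in s.
With the tool pointing down it reaches from about 0.35 to 0.775 m from the base axis. Payload 3.1 kg.
Tool frame: the origin (TCP) lies on the centre line of the jaws, within the pads' length; the fingertips stand 17 mm ahead of it and the grasp point (between the pads) lies 2 mm behind it (robot.tip_reach is the distance from the TCP to the fingertips, in m); z points along the fingers, y is the line along which they close (so a half turn about z gives the same grasp; the last joint's range is limited). The gripper opens to 85 mm and grips with 20 to 120 N. Pads are 22 mm wide; open, the fingers measure 114 mm over their backs; the gripper's body (76 mm by 85 mm) begins 54 mm behind the grasp point. The pads swing forward as they close: fully open they stand 13 mm farther back than shut.
Start: joints at [61.152, 17.813, 0.802, 86.603, -0.252, 75.585, -1.558], TCP at [0.245, -0.492, 0.248] pointing down, gripper open.
Joint ranges: [-154.91, 154.91], [-16.99, 109.72], [-72.82, 74.43], [7.12, 147.25], [-82.49, 262.49], [11.32, 116.49], [-174.64, 174.64]. Speed limits (degrees/s): [159.86, 159.86, 180, 180, 180, 180, 180].

## Interface

Orientations are given as [roll, pitch, yaw] about the fixed x, y, z axes, in that order (R = Rz(yaw) Ry(pitch) Rx(roll)).
In Python, from station import robot, fingers, vision, workorder, recognise gives the robot as it stands. Calls block until the motion is done:
- robot.move_to(position, orientation): joint-space move of the TCP to a pose.
- robot.line_to(position, orientation=None, velocity=0.15, f_stop=None): straight line of the TCP; orientation=None keeps the orientation; velocity is the mean speed in m/s. With f_stop (N) it stops when the force on the tool has changed by that much, and returns True; else False.
- robot.move_j(angles): joint-space move.
- fingers.gripper_to(opening, force=None): opening from 0.0 (shut) to 1.0 (fully open); force is the grip in N (None keeps the last); returns when the fingers have stopped.
- robot.pause(seconds).
- robot.inverse_kinematics(position, orientation): joint angles nearest the present ones, or None.
- vision.grab_frame(name): name is "side" or "top"; returns the picture (384x512x3 uint8, red, green, blue); there is no depth.
- vision.calibration(name): a dict with "mtx" (3x3 intrinsics, pixels), "extrinsics" (4x4, takes a point from world to camera coordinates). Camera axes: x right, y up, looking along -z (the intrinsics and any distortion apply to the point x, -y, -z); pixel columns grow to the right and rows downward; lengths in m; the calibration is good to about 2 mm. A picture is of the moment at which its call begins. calibration takes no time and is no camera call.
A pose or a line that the arm cannot do raises robot.PlanningError and nothing moves.
- workorder.close_job(): hands the job in; it is judged then, once.
Trained networks look in the newest picture that a camera, given by its name, has taken for a name from the list of things; names that differ only in an ending like _2 or _b are one class to them, and where a whole thing is asked for, a point or a joint stands for the part that bears it (a point fixed in the world has none). Each returns a list of dicts, best first, with "p" (0 to 1); they miss things now and then, are a little off and sometimes report something else, mostly with a low value. They report only what shows in the picture. A call takes as long as a camera call.
- recognise(label, camera): "rect" ([centre column, centre row, width, height] in pixels, round what is visible of it).
Readings, each from a call of its own:
- robot.current_time_s(): time.
- robot.current_joint_positions(): joint angles.
- robot.current_dq(): joint speeds.
- robot.current_joint_torque(): joint torques, N m.
- robot.current_tool_pos(): TCP position.
- robot.current_eef_rot(): TCP orientation.
- robot.current_contact_force(): force on the tool from outside, world axes, zero at the start.
- robot.current_torque(): the same for the moment, N m.
- robot.current_finger_gap(): opening from 0.0 (shut) to 1.0 (fully open).
- robot.current_gripper_force(): force on a finger pad.
Only numpy, scipy, OpenCV 4.12 (cv2) and the standard library are available. Lean on these libraries where they do the work, as an engineer would, in place of code of your own. Each camera call takes 0.05 s, during which the arm holds its last target. There are 200 camera calls.

## Task

Turn the wing nut on top of the small inspection box a quarter turn counter-clockwise, as seen from above, until the shutter behind the slot stands fully open. Then take the flat board carrier by its black handle block, pass its front end straight through the slot until the whole small green board is inside the box, and keep holding it there, clear of the slot's edges and the back wall, neither resting nor pressing on the box: the job finishes with the gripper still holding the carrier in the slot. Leave the small weight and the loupe where they stand.

Things in the scene. Friction and masses are not known exactly. Their poses are not given: they have to be found in the camera images.
- station: Inspection box, fixed: metal front, back and roof, clear sides, 120 mm deep (x), 110 wide (y), foot plate 130 x 120 mm; roof top at z = 86 mm. Origin: centre of underside. x points from the slotted front into the box (the way the carrier goes in), z up. A lens barrel, 30 mm diameter, stands 23 mm above the roof at x +28, y -26 mm. Back wall's inner face: 114 mm behind the front's outer face.
- slot (a point): Centre of the slot, in the outer face of the 6 mm front plate, 45 mm above the worktop; axes as the box's. The slot is 34 mm wide (y) and 16 mm high (z): 2 mm clearance on every side of the carrier's front part.
- shutter (a joint): Angle (rad) of the wing nut and the shutter vane on its upright spindle: 0 = shut (vane across the slot, just behind it), grows counter-clockwise seen from above to a stop at 1.571 = fully open (vane points straight into the box, beside the carrier's way). Starts 0 to 0.2. Friction about 0.06 N m; stays where left.
- wing_nut (a point): Centre of the wing nut's flat upright grip, on the spindle axis, 119 mm above the worktop, 14 mm behind the box's front face, 34 mm to +y of the slot's middle. Grip: 12 mm thick, 44 long, 32 high, its bottom 17 mm above the roof. Its x axis points across the thickness (grasp along x), y along the length; axes turn with the nut, at 0 they are the box's.
- carrier_grip (a point): Centre of the black handle block of the loose board carrier that lies flat on the worktop: block 36 mm long (x), 22 wide (y; grasp along y), top 37.5 mm and this point 22 mm above the underside. x points to the carrier's front end, z up. The carrier: flat bar 30 mm wide, 8 thick, from 20 mm behind to 165 mm in front of this point, with a green board on top 87 to 159 mm in front. About 0.15 kg.
- carrier_nose (a point): Middle of the carrier's front end face, 165 mm in front of the handle's centre and 16 mm below it: the centre of the section (bar and board, 30 x 12 mm) that goes through the slot. Axes as carrier_grip.
- gauge_weight: Loose bystander: weight with a neck, 26 mm diameter, 38 mm high. Origin: centre of the underside.
- loupe: Loose bystander: black round loupe, 37 mm diameter, 40 mm high. Origin: centre of the underside.
- carrier: The board carrier itself: same axes as carrier_grip, origin on the underside below the handle's centre. Its way to the box leads over the fixed black alignment stage that stands between them (about x 0.43 to 0.62, y 0 to 0.18 m, under 0.15 m high): carry it above that or round the front. A machine column also stands right of the worktop near x 0.65 to 0.78, y -0.25 m.

How it is judged:
By the outcome, as a careful person would: the job done as asked, in the order asked, and still so for the second after the job is handed in, while the arm keeps its last pose, push and grip.
It also fails if it takes over 72 s, if anything falls off the work surface, if the arm or the gripper's body presses on something with over 40 N, if the wrist force passes 120 N, or if a joint passes its speed limit or range.

## Working session

There is one attempt and no reset: what is moved stays moved. The work goes in short steps, each a Python script; the robot and the scene stay as the last script left them, time stands still between calls to the robot, and variables do not carry over. Pictures are saved under pics/ and viewed, at most 10 in all, crops included, and the job is handed in when it is done.

```bash
ls; mkdir -p pics
python3 - <<'E'
from station import robot, fingers, vision, workorder, recognise
import cv2, numpy as np
for c in ("side","top"):
    im=vision.grab_frame(c); cv2.imwrite(f"pics/{c}0.png",im[:,:,::-1])
    k=vision.calibration(c); print(c,{a:np.round(b,4).tolist() if not isinstance(b,str) else b for a,b in k.items()})
    for l in ("station","slot","shutter","wing_nut","carrier_grip","carrier","carrier_nose","gauge_weight","loupe"):
        try: r=recognise(l,c); print(l,[(np.round(d['rect'],1).tolist(),round(d['p'],2)) for d in r[:3]])
        except Exception as e: print(l,e)
print(robot.current_time_s(), robot.current_eef_rot())
E
```

```text
pics
side {'mtx': [[389.8242, 0.0, 256.4112], [0.0, 389.8242, 192.5903], [0.0, 0.0, 1.0]], 'extrinsics': [[0.9847, -0.173, -0.0205, -0.5029], [0.0919, 0.4157, 0.9048, -0.1761], [-0.148, -0.8929, 0.4252, -0.7081], [0.0, 0.0, 0.0, 1.0]]}
station [([254.4, 161.5, 52.2, 58.6], 0.92)]
slot [([251.4, 164.5, 50.5, 59.2], 0.61)]
shutter [([232.3, 141.5, 8.4, 18.0], 0.72), ([273.2, 306.0, 110.2, 34.7], 0.41)]
wing_nut [([232.3, 141.2, 12.8, 18.0], 0.7)]
carrier_grip [([269.2, 305.8, 112.0, 31.1], 0.84)]
carrier [([273.9, 307.3, 111.3, 33.4], 0.62)]
carrier_nose [([272.7, 303.6, 109.8, 32.9], 0.85)]
gauge_weight [([270.1, 303.4, 113.5, 30.6], 0.45)]
loupe [([359.4, 285.4, 20.7, 30.9], 0.65)]
top {'mtx': [[415.9072, 0.0, 262.5099], [0.0, 415.9072, 188.3689], [0.0, 0.0, 1.0]], 'extrinsics': [[-0.0173, -0.9997, 0.015, 0.1268], [0.9965, -0.016, 0.0822, -0.5468], [-0.082, 0.0164, 0.9965, -1.0594], [0.0, 0.0, 0.0, 1.0]]}
station [([154.8, 182.3, 64.3, 61.5], 0.61)]
slot [([156.1, 182.4, 64.1, 61.2], 0.82)]
shutter [([137.8, 201.1, 19.3, 5.1], 0.49)]
wing_nut [([142.1, 203.4, 16.3, 6.7], 0.45)]
carrier_grip [([140.9, 203.4, 16.1, 10.2], 0.69)]
carrier [([363.4, 202.7, 17.9, 73.4], 0.78)]
carrier_nose [([363.7, 200.0, 16.6, 68.0], 0.71)]
gauge_weight [([361.2, 200.9, 18.1, 70.9], 0.52)]
loupe [([360.5, 142.9, 14.0, 14.9], 0.66)]
1.0 [1.79995225e+02 6.81484841e-04 2.64630047e+01]
```

Run:
```python
import cv2
a=cv2.imread("pics/top0.png");b=cv2.imread("pics/side0.png")
cv2.imwrite("pics/top1.png",cv2.resize(a[120:270,90:290],None,fx=4,fy=4,interpolation=2))
cv2.imwrite("pics/top2.png",cv2.resize(a[120:270,290:490],None,fx=4,fy=4,interpolation=2))
cv2.imwrite("pics/side1.png",cv2.resize(b,(800,600),interpolation=2))
```

```text
(no output)
```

View pics/top1.png

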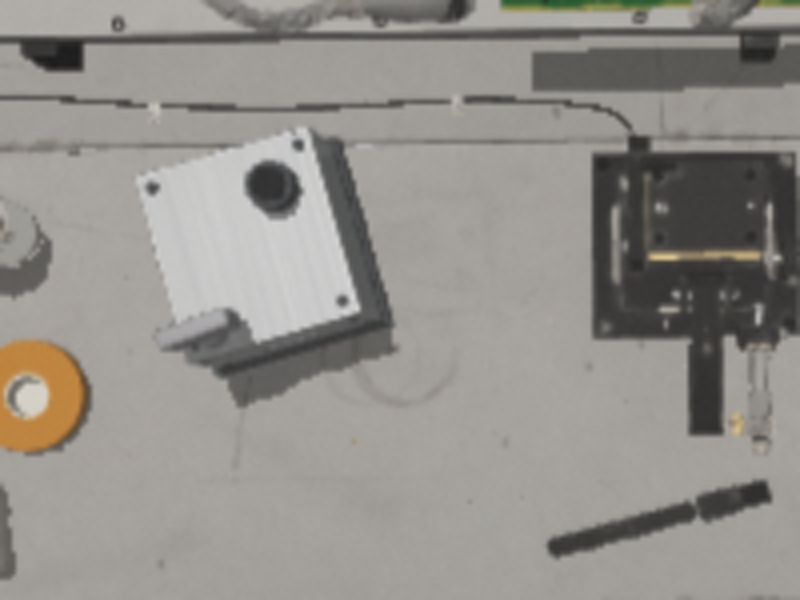

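View pics/top2.png

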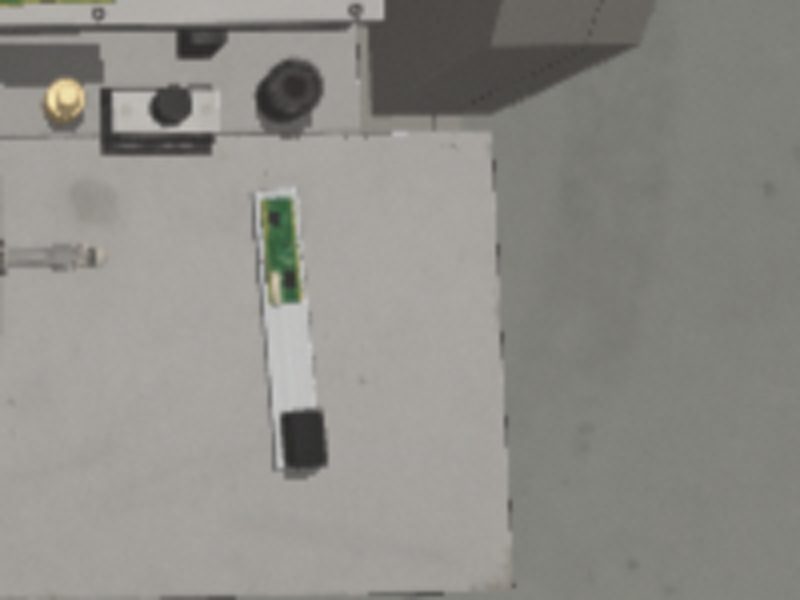

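View pics/side1.png

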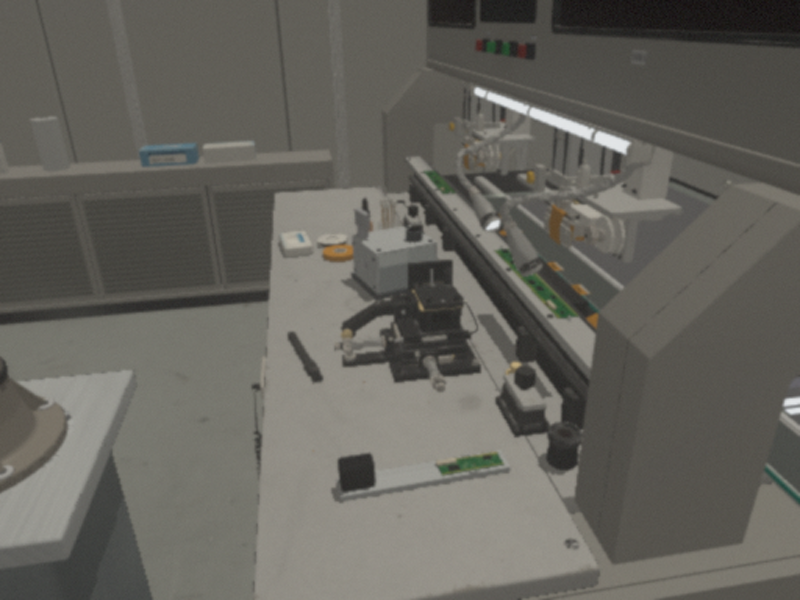

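Top view: the box's roof corners are at about px (124,164.5), (166,152) and (180,198). The nut is near (139,203), with its grip almost parallel to the front, so it is shut. The carrier lies at about px (362,168) to (366,236), nose toward +x. In the side view the handle is the black block and the way between carrier and box is blocked by the stage. Next I fit the poses to the image edges.

```bash
cat > h.py <<'E'
from station import robot, fingers, vision, workorder, recognise
import cv2, numpy as np
from scipy.optimize import least_squares
from scipy.ndimage import map_coordinates, gaussian_filter
def proj(P,c):
    k=vision.calibration(c);E=np.array(k["extrinsics"]);p=np.atleast_2d(P)@E[:3,:3].T+E[:3,3]
    q=(p*[1,-1,-1])@np.array(k["mtx"]).T
    return q[:,:2]/q[:,2:]
def unproj(uv,z,c):
    k=vision.calibration(c);E=np.array(k["extrinsics"]);d=np.linalg.inv(k["mtx"])@[uv[0],uv[1],1]
    d=E[:3,:3].T@(d*[1,-1,-1]);o=-E[:3,:3].T@E[:3,3]
    return o+d*(z-o[2])/d[2]
def Rz(a): return np.array([[np.cos(a),-np.sin(a)],[np.sin(a),np.cos(a)]])
def place(p,loc): # p=(x,y,yaw) ; loc Nx3
    loc=np.atleast_2d(np.array(loc,float));o=loc.copy();o[:,:2]=loc[:,:2]@Rz(p[2]).T+p[:2];return o
def fit(im,segs,p0,c,R=4,it=4,sign=1):
    """segs: list (A,B,inside point) 3D local, inside brighter if sign=1"""
    g=gaussian_filter(im.astype(float).mean(2),0.6);p=np.array(p0,float)
    for k in range(it):
        L=[];N=[];M=[]
        r=np.arange(-R,R+.01,.25)
        for A,B,I in segs:
            A,B,I=map(np.array,(A,B,I))
            for t in np.linspace(.06,.94,25):
                X=A+(B-A)*t;a,b,i,u=proj(place(p,[A,B,I,X]),c)
                n=np.array([-(b-a)[1],(b-a)[0]]);n/=np.linalg.norm(n)
                if n@(i-u)<0:n=-n
                s=u+r[:,None]*n;v=map_coordinates(g,[s[:,1],s[:,0]],order=1)
                d=sign*np.gradient(v);j=d.argmax()
                if d[j]<2 or j in(0,len(d)-1):continue
                w=np.clip(d[max(0,j-4):j+5],0,None);off=(r[max(0,j-4):j+5]*w).sum()/w.sum()
                L.append(X);N.append(n);M.append(u+off*n)
        L,N,M=map(np.array,(L,N,M))
        f=lambda q:((proj(place(q,L),c)-M)*N).sum(1)
        s=least_squares(f,p,loss="soft_l1",f_scale=.3,x_scale=[.01,.01,.05]);p=s.x;R=max(1.5,R*.6)
    return p,np.sqrt(np.mean(f(p)**2)),np.median(abs(f(p))),len(L)
def rect(x0,x1,y0,y1,z,skip=()):
    c=[(x0,y0,z),(x1,y0,z),(x1,y1,z),(x0,y1,z)];m=((x0+x1)/2,(y0+y1)/2,z)
    return [(c[i],c[(i+1)%4],m) for i in range(4) if i not in skip]
E
python3 - <<'E'
from h import *
im=cv2.imread("pics/top0.png")
cr=lambda u,v:(90+u/4,120+v/4)
A=unproj(cr(137,178),.086,"top");B=unproj(cr(305,128),.086,"top");C=unproj(cr(360,312),.086,"top")
print(A,B,C,np.linalg.norm(A-B),np.linalg.norm(B-C))
c=(A+C)/2;yaw=np.arctan2(*(B-C)[1::-1]) 
S=rect(-.06,.06,-.055,.055,.086,skip=(2,3))
S+=[((-.06,-.055,.086),(-.06,.01,.086),(0,0,.086)),((-.02,.055,.086),(.06,.055,.086),(0,0,.086))]
p,*r=fit(im,S,(c[0],c[1],yaw),"top");print("box",p,np.degrees(p[2]),r)
box=p
print("box corners px",proj(place(p,[(-.06,-.055,.086),(.06,-.055,.086),(.06,.055,.086),(-.06,.055,.086)]),"top").round(1).tolist())
# nut
n=place(p,[(-.046,.034,.135)])[0]
f=lambda a:fit(im,rect(-.006,.006,-.022,.022,.135),(n[0],n[1],p[2]+a),"top",R=2.5)
for a in(0,.1,.2):
    q,*r=f(a);print("nut",n[:2],q,np.degrees(q[2]-p[2]),r)
# carrier
cr=lambda u,v:(290+u/4,120+v/4)
N=(unproj(cr(255,193),.008,"top")+unproj(cr(296,188),.008,"top"))/2
T=unproj(cr(302,410),.0375,"top")+unproj(cr(307,467),.0375,"top");T=T/2
yaw=np.arctan2(*(N-T)[1::-1]);print(N,T,np.degrees(yaw),np.linalg.norm((N-T)[:2]))
S=[((.165,-.015,.008),(.165,.015,.008),(.1,0,.008)),((.03,.015,.008),(.165,.015,.008),(.1,0,.008)),((.03,-.015,.008),(.165,-.015,.008),(.1,0,.008))]
p,*r=fit(im,S,(T[0],T[1],yaw),"top",R=3);print("car",p,np.degrees(p[2]),r)
q,*r=fit(im,rect(-.018,.018,-.011,.011,.0375),p,"top",R=3,sign=-1);print("handle",q,np.degrees(q[2]),r)
np.save("est.npy",[box,p])
for nm,pos,ys in(("nut",[*n[:2],.117],[np.degrees(box[2])+k for k in(-90,0,90,180,270,-180)]),("slot",[*place(box,[(-.13,0,0)])[0,:2],.068],[np.degrees(box[2])+k for k in(0,180,-180)]),("car",[*p[:2],.028],[np.degrees(p[2])+k for k in(0,180)])):
    for y in ys:
        try:j=robot.inverse_kinematics(pos,[180,0,y])
        except Exception as e:j=e
        print(nm,round(y,1),None if j is None else np.round(j,0))
E
```

```text
[0.60747491 0.45550915 0.086     ] [0.63683665 0.3533137  0.086     ] [0.52327583 0.31980526 0.086     ] 0.10632977912092817 0.1184013322515797
box [0.56691113 0.38902591 0.2792958 ] 16.002470338851555 [np.float64(0.2403473704441871), np.float64(0.20508501337505314), 100]
box corners px [[180.1, 197.5], [166.5, 150.8], [123.1, 163.7], [136.3, 210.8]]
nut [0.51332055 0.40902718] [0.51429509 0.41078952 0.32952183] 2.877739716616306 [np.float64(0.2751700624635949), np.float64(0.15851382756927337), 44]
nut [0.51332055 0.40902718] [0.51428975 0.41078433 0.32963747] 2.8843656874919197 [np.float64(0.27827842236530226), np.float64(0.15618353976715582), 44]
nut [0.51332055 0.40902718] [0.51423463 0.41077715 0.33428905] 3.15088155988857 [np.float64(0.33514871473431335), np.float64(0.16048874979071648), 45]
[ 0.60105333 -0.13903699  0.008     ] [ 0.43780381 -0.14435787  0.0375    ] 1.8668125170213115 0.16333621488688485
car [ 0.43888742 -0.14650255  0.04983714] 2.855457528366486 [np.float64(0.3828057826514665), np.float64(0.30924506791992556), 54]
handle [ 0.43873397 -0.14552801  0.07157273] 4.100815420896291 [np.float64(0.3630841307584187), np.float64(0.1675739643368327), 79]
nut -74.0 [ -7.  50. -62.  77.  44.  78. 127.]
nut 16.0 [ -16.   42.  -41.   77.   27.   71. -133.]
nut 106.0 [-12.  45. -50.  77.  34.  73. -47.]
nut 196.0 [-11.  46. -53.  77.  36.  74.  42.]
nut 286.0 [ -7.  50. -62.  77.  44.  78. 127.]
nut -164.0 [-11.  46. -53.  77.  36.  74.  42.]
slot 16.0 [ -11.   36.  -42.   96.   27.   59. -136.]
slot 196.0 [ -7.  38. -49.  96.  32.  61.  40.]
slot -164.0 [ -7.  38. -49.  96.  32.  61.  40.]
car 2.9 [ 27.  23. -13. 115.   7.  43. -78.]
car 182.9 [ 42.  26. -32. 114.  19.  45.  92.]
```

Run:
```python
from h import *
box,car=np.load("est.npy");b=np.degrees(box[2]);x,y=.5138,.4099
robot.move_to([.42,.12,.30],[180,0,150])
robot.move_to([x,y,.22],[180,0,b+92.9])
print(robot.line_to([x,y,.117],velocity=.12,f_stop=8))
F=lambda:(robot.current_contact_force().round(1),robot.current_torque().round(2),round(robot.current_finger_gap(),3),np.round(robot.current_tool_pos(),4),round(robot.current_eef_rot()[2],1))
fingers.gripper_to(0.0,40);print(F())
for a in (108,123,138,153,168,178,183,185):
    robot.line_to([x,y,.117],[180,0,b+a],velocity=.1);f=F();print(a,*f,round(robot.current_time_s(),1))
    if a>170 and abs(f[1][2])>1.2:break
```

```text
False
(array([-3.2, -2.5,  3.3]), array([-0.49,  0.78, -0.05]), 0.201, array([0.5128, 0.4097, 0.1174]), np.float64(108.9))
108 [-4.2 -2.7  5.6] [-0.76  1.    0.06] 0.204 [0.5124 0.4095 0.1173] 124.1 6.5
123 [-5.1 -4.5  5.7] [-0.86  1.08  0.04] 0.203 [0.5122 0.4092 0.1173] 139.1 7.0
138 [-5.3 -4.9  6.9] [-1.04  1.17  0.06] 0.203 [0.5119 0.4089 0.1174] 154.1 7.4
153 [-5.5 -5.7  7.7] [-1.15  1.3   0.05] 0.204 [0.5118 0.4085 0.1173] 169.1 7.8
168 [-6.  -6.   8.4] [-1.33  1.35  0.02] 0.205 [0.5118 0.4081 0.1174] -175.9 8.2
178 [-6.9 -6.7  7.9] [-1.46  1.35  0.02] 0.201 [0.5118 0.4078 0.1173] -165.9 8.5
183 [-3.2 -5.8  6.1] [-1.1   0.77  0.02] 0.204 [0.5133 0.4082 0.1173] -161.0 8.8
185 [-3.4 -6.3  5.9] [-1.12  0.81 -0.  ] 0.2 [0.5134 0.4081 0.1173] -159.0 9.0
```

Run:
```python
from h import *
fingers.gripper_to(0.6)
print(robot.current_contact_force().round(1),np.round(robot.current_tool_pos(),4))
p=robot.current_tool_pos();robot.line_to([.5138,.4099,.24],velocity=.2)
robot.move_to([.42,.12,.30],[180,0,185])
box,car=np.load("est.npy")
im=vision.grab_frame("top");cv2.imwrite("pics/top3.png",cv2.resize(im[120:270,90:290,::-1],None,fx=4,fy=4,interpolation=2))
n=place(box,[(-.046,.034,.135)])[0]
S=rect(-.006,.006,-.022,.022,.135)
for a in(80,90):
    q,*r=fit(im,S,(n[0]-.001,n[1]-.001,box[2]+np.radians(a)),"top",R=2.5);print("nut",q,np.degrees(q[2]-box[2]),r)
S=[((.06,-.055,.086),(.06,.055,.086),(0,0,.086)),((-.05,-.055,.086),(.06,-.055,.086),(0,0,.086)),((-.06,-.055,.086),(-.06,.01,.086),(0,0,.086)),((-.02,.055,.086),(.06,.055,.086),(0,0,.086))]
p,*r=fit(im,S,box,"top");print("box",p,np.degrees(p[2]),r)
print(robot.current_time_s())
```

```text
[-0.1  0.3 -0.6] [0.514  0.4101 0.1168]
nut [0.51536867 0.41116627 1.82833556] 88.75344061450693 [np.float64(0.2728451159327935), np.float64(0.16006262218728246), 58]
nut [0.51538403 0.41117736 1.82691081] 88.67180867362437 [np.float64(0.27171340794801285), np.float64(0.15503802239516865), 58]
box [0.56689738 0.38906729 0.27936131] 16.00622429646983 [np.float64(0.23399270716882495), np.float64(0.2119555143399754), 100]
11.4333
```

View pics/top3.png

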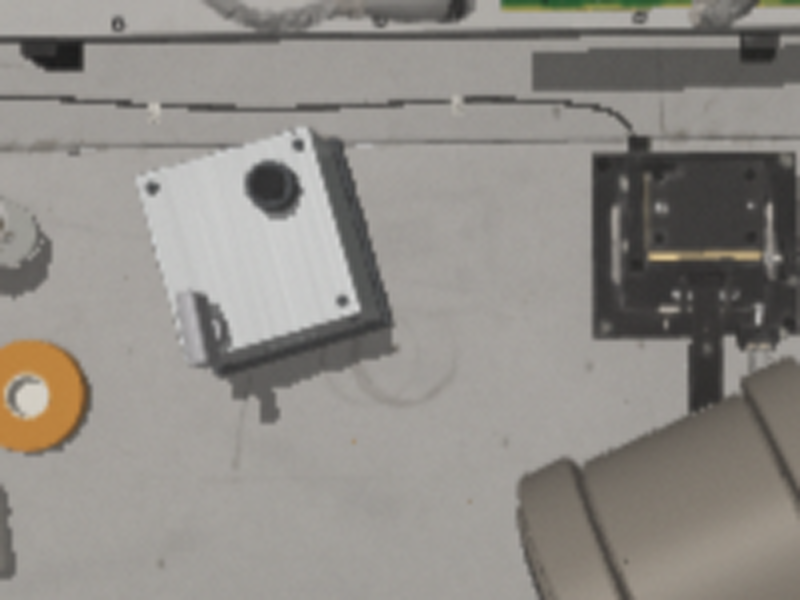

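Run:
```python
from h import *
box,car=np.load("est.npy");im=cv2.imread("pics/top0.png")
g=gaussian_filter(im.astype(float).mean(2),.5);r=np.arange(-3.5,3.51,.25)
E={"back":((.06,-.05),(.06,.05)),"right":((-.055,-.055),(.055,-.055)),"front":((-.06,-.05),(-.06,.01)),"left":((-.005,.055),(.055,.055))}
for nm,(A,B) in E.items():
    W=[]
    for t in np.linspace(0,1,40):
        X=np.array([*(np.array(A)+(np.array(B)-A)*t),.086]);a,b,u,i=proj(place(box,[(*A,.086),(*B,.086),X,(0,0,.086)]),"top")
        n=np.array([-(b-a)[1],(b-a)[0]]);n/=np.linalg.norm(n);n*=np.sign(n@(i-u))
        s=u+r[:,None]*n;v=map_coordinates(g,[s[:,1],s[:,0]],order=1);
        if t in(0,): pr=0*v
        pr=pr+v/40
        hi=np.median(v[-5:]);lo=v[:15].min();h=(hi+lo)/2
        k=np.where((v[:-1]<h)&(v[1:]>=h))[0]
        if len(k):
            k=k[-1];o=r[k]+.25*(h-v[k])/(v[k+1]-v[k]);w=unproj(u+o*n,.086,"top");d=w-[*box[:2],.086];W.append(Rz(-box[2])@d[:2])
    W=np.array(W);ax=0 if nm in("back","front") else 1
    c=np.polyfit(W[:,1-ax],W[:,ax],1);res=W[:,ax]-np.polyval(c,W[:,1-ax]);ok=abs(res)<2*res.std()+1e-6
    c=np.polyfit(W[ok,1-ax],W[ok,ax],1)
    print(nm,"offset mm",1e3*c[1],"slope deg",np.degrees(np.arctan(c[0]))*(-1 if ax==0 else 1),"n",ok.sum(),"std mm",1e3*res[ok].std(),pr[::4].round())
```

```text
back offset mm 60.103748083671505 slope deg -0.7139617890884739 n 33 std mm 1.085537633041053 [154. 155. 156. 163. 184. 195. 192. 186.]
right offset mm -54.824818091713695 slope deg -0.1564338087701896 n 38 std mm 0.4022615685216672 [ 87.  90.  91. 111. 165. 197. 195. 191.]
front offset mm -59.97238205158754 slope deg -0.5314614515895998 n 38 std mm 0.2638025877121921 [ 69.  84.  95. 113. 164. 193. 196. 191.]
left offset mm 54.45529694020857 slope deg -0.025270436817334246 n 33 std mm 0.5006800093668017 [164. 164. 164. 168. 186. 193. 189. 185.]
```

Run:
```python
from h import *
box,car=np.load("est.npy");im=cv2.imread("pics/top0.png")
S=[((.165,-.015,.008),(.165,.015,.008),(.1,0,.008)),((-.018,.015,.008),(.165,.015,.008),(.1,0,.008)),((.03,-.015,.008),(.165,-.015,.008),(.1,0,.008))]
p,*r=fit(im,S,(.4387,-.1458,np.radians(4)),"top",R=2);print("car",p,np.degrees(p[2]),r)
x,y,yw=.5*(p[0]+.4387),.5*(p[1]-.1455),np.degrees(p[2])+180
robot.move_to([x,y,.14],[180,0,yw])
fingers.gripper_to(.7)
print("touch",robot.line_to([x,y,.029],velocity=.12,f_stop=6),robot.current_tool_pos().round(4))
fingers.gripper_to(0.0,100);print(robot.current_finger_gap(),robot.current_gripper_force(),robot.current_contact_force().round(1),robot.current_tool_pos().round(4))
robot.line_to([x,y,.10],velocity=.12)
robot.pause(.2)
print(robot.current_finger_gap(),robot.current_contact_force().round(1),robot.current_torque().round(2),robot.current_tool_pos().round(4),robot.current_eef_rot().round(2))
for c in("side","top"):
    im=vision.grab_frame(c);cv2.imwrite(f"pics/{c}4.png",im[:,:,::-1])
cv2.imwrite("pics/side4c.png",cv2.resize(cv2.imread("pics/side4.png")[200:350,180:380],None,fx=4,fy=4,interpolation=2))
print(robot.current_time_s());np.save("grasp.npy",[x,y,yw])
```

```text
car [ 0.43892933 -0.14664734  0.05185521] 2.9710844095645292 [np.float64(0.3800038816984372), np.float64(0.3006461272708914), 55]
touch False [ 0.4395 -0.1462  0.0296]
0.23552107528606617 98.2749080657959 [-0.9 -0.4  6.6] [ 0.4394 -0.1465  0.0299]
0.23545701424646326 [ 0.5  0.1 -2. ] [0.01 0.09 0.01] [ 0.4381 -0.1459  0.0991] [ 1.7994e+02 -1.0000e-01 -1.7703e+02]
15.4167
```

View pics/side4c.png

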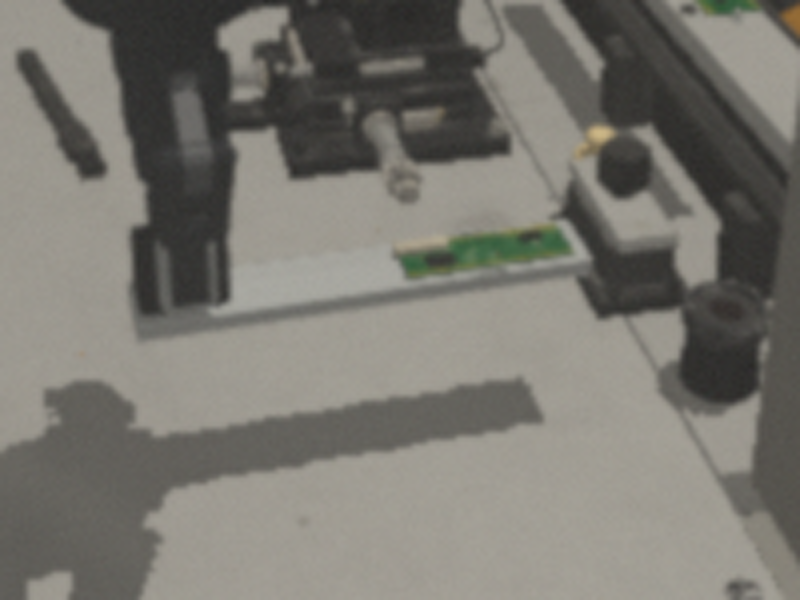

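```bash
cat >> h.py <<'E'
def goto(p,yaw,v=.1,n=2,**k):
    p=np.array(p,float);c=p.copy()
    for i in range(n):
        robot.line_to(c.tolist(),[180,0,yaw],velocity=v if i==0 else .02,**k);robot.pause(.15)
        e=p-robot.current_tool_pos();c=c+e
        if np.linalg.norm(e)<3e-4:break
    return c
E
python3 - <<'E'
from h import *
x,y,yw=np.load("grasp.npy");box,car=np.load("est.npy")
box=np.array([box[0]-.0008,box[1]-.0008,np.radians(15.7)])
robot.line_to([x,y,.27],velocity=.2)
q=place(box,[(-.265,0,0)])[0,:2];yaw=np.degrees(box[2])+180
robot.line_to([*q,.27],[180,0,yaw],velocity=.2)
c=goto([*q,.069],yaw,.15,3)
print("cmd",c,"act",robot.current_tool_pos().round(4),robot.current_eef_rot().round(2),robot.current_contact_force().round(1),robot.current_time_s())
for cm in("side","top"):
    im=vision.grab_frame(cm);cv2.imwrite(f"pics/{cm}5.png",im[:,:,::-1])
p0=(*robot.current_tool_pos()[:2],box[2]);z=.047
S=[((.165,-.015,z),(.165,.015,z),(.1,0,z)),((.05,.015,z),(.165,.015,z),(.1,0,z)),((.05,-.015,z),(.165,-.015,z),(.1,0,z))]
p,*r=fit(im,S,p0,"top",R=2.5);print("car",p,np.degrees(p[2]),r)
nose=place(p,[(.165,0,0)])[0,:2];b0=np.load("est.npy")[0];b0[2]=box[2]
print("nose in box frame (image)",Rz(-box[2])@(nose-b0[:2]))
a=cv2.resize(cv2.imread("pics/top5.png")[140:240,100:233],(798,600),interpolation=2)
cv2.imwrite("pics/top5c.png",a)
b=cv2.imread("pics/side5.png")[110:220,180:326];cv2.imwrite("pics/side5c.png",cv2.resize(b,(796,600),interpolation=2))
np.save("box2.npy",box)
E
```

```text
cmd [0.31101575 0.31650114 0.06901401] act [0.311  0.3165 0.069 ] [ 180.    -0.  -164.3] [-0.2 -0.5 -2. ] 21.4083
car [0.31036672 0.31756377 0.26787027] 15.347835995303168 [np.float64(0.18497653908203368), np.float64(0.10319062631434969), 68]
nose in box frame (image) [-0.10131399 -0.00038914]
```

View pics/top5c.png

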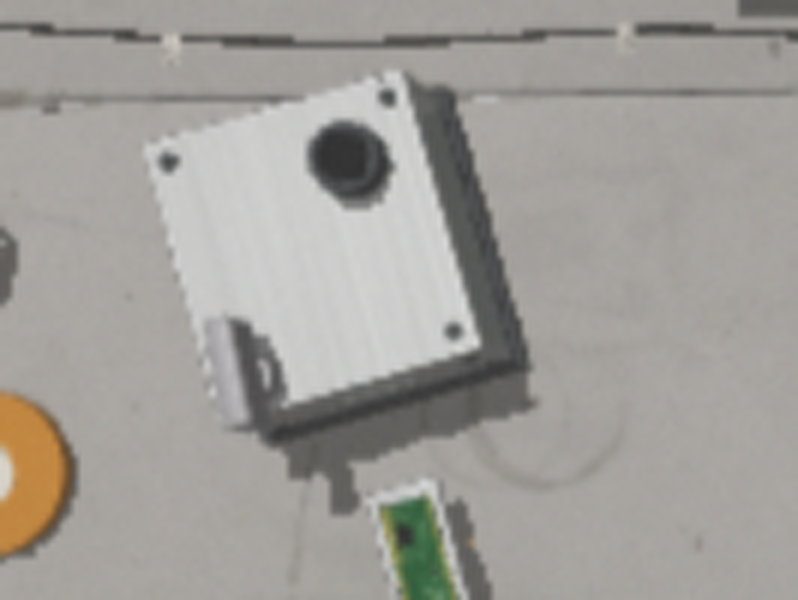

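View pics/side5c.png

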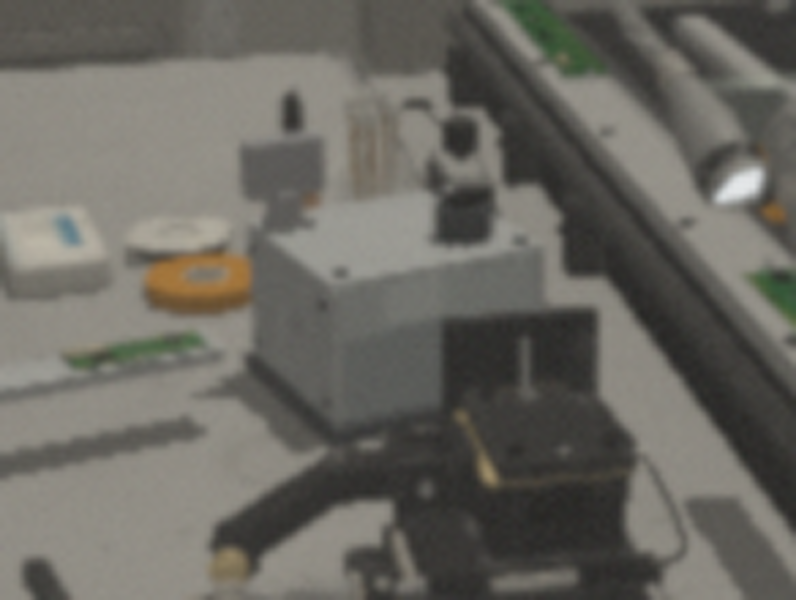

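Run:
```python
from h import *
box=np.load("box2.npy");box[2]=np.radians(15.8)
R=Rz(box[2]);yaw=np.degrees(box[2])+180
L=lambda: Rz(-box[2])@(robot.current_tool_pos()[:2]-base)
base=robot.current_tool_pos()[:2]   # nose ~41 mm before slot here
W=lambda x,y,z:[*(base+R@[x,y]),z]
goto(W(.035,.0004,.069),yaw,.08,2)
s=robot.line_to(W(.056,.0004,.069),velocity=.04,f_stop=4)
print("in",s,L()*1e3,robot.current_contact_force().round(1))
if not s:
    def probe(d):
        l=L();z=robot.current_tool_pos()[2]
        s=robot.line_to(W(.056,.0004+d[0],.069+d[1]),velocity=.012,f_stop=2.5)
        r=(s,(L()*1e3).round(2),round(1e3*robot.current_tool_pos()[2],2),robot.current_contact_force().round(1));print(d,*r)
        robot.line_to(W(.056,.0004,.069),velocity=.03);return r
    for d in((.0045,0),(-.0045,0),(0,.0045),(0,-.0045)):probe(d)
print(base.tolist(),robot.current_time_s())
```

```text
in False [55.85852804  0.46146873] [-0.  -0.3 -1.2]
(0.0045, 0) True [55.16  2.14] 68.08 [-0.5 -0.3 -1.5]
(-0.0045, 0) True [55.45 -2.63] 68.61 [ 0.   1.5 -1.1]
(0, 0.0045) False [56.06  0.35] 73.59 [ 0.6  0.1 -1.8]
(0, -0.0045) True [56.09  0.57] 66.48 [-0.4  0.   2.7]
[0.31097334501799995, 0.31652359875437996] 25.9667
```

Run:
```python
from h import *
print(robot.current_tool_pos().round(4),robot.current_eef_rot().round(2),robot.current_contact_force().round(1),robot.current_torque().round(2))
im=vision.grab_frame("side");cv2.imwrite("pics/side6.png",im[:,:,::-1])
a=cv2.imread("pics/side5.png")[150:200,140:260];b=im[150:200,140:260,::-1]
cv2.imwrite("pics/side6c.png",cv2.resize(np.vstack([a,b]),(720,600),interpolation=2))
# predicted lower edge px of the bar (near side, -y) for level carrier, both frames
yaw=np.radians(15.75)
for nm,tp in(("5",np.array([.3110,.3165])),("6",robot.current_tool_pos()[:2])):
    for z in(.039,.047):
        print(nm,z,(proj(place((*tp,yaw),[(-.02,-.015,z),(.06,-.015,z),(.165 if nm=="5" else .145,-.015,z)]),"side")).round(1).tolist())
```

```text
[0.3644 0.3318 0.0688] [-179.77   -0.51 -164.22] [ 0.3  0.2 -1.7] [-0.04  0.07  0.02]
5 0.039 [[153.6, 188.8], [183.9, 182.8], [221.1, 175.5]]
5 0.047 [[153.2, 186.0], [183.6, 180.1], [220.9, 172.8]]
6 0.039 [[174.8, 184.6], [203.9, 178.9], [233.0, 173.2]]
6 0.047 [[174.5, 181.8], [203.7, 176.2], [232.9, 170.5]]
```

View pics/side6c.png

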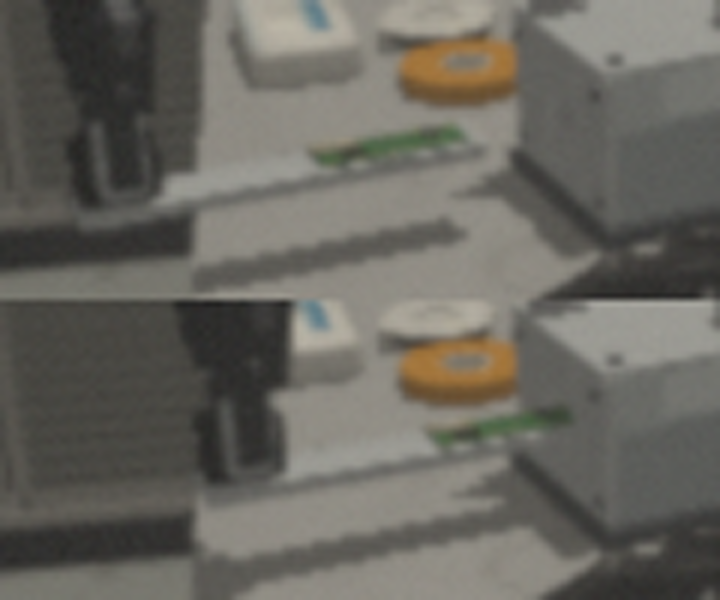

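```bash
cat >> h.py <<'E'
base=np.array([0.31097334501799995, 0.31652359875437996]);YB=np.radians(15.8);O=[180,0,195.8]
W=lambda x,y,z:[*(base+Rz(YB)@[x,y]),z]
def loc():
    p=robot.current_tool_pos();return np.round(1e3*np.r_[Rz(-YB)@(p[:2]-base),p[2]],2)
def fr():
    f=[]
    for _ in range(4): f.append(robot.current_contact_force());robot.pause(.02)
    f=np.mean(f,0);return np.round(np.r_[Rz(-YB)@f[:2],f[2]],1)
def sweep(x,y,z,dirs,step=.001,n=5,df=1.6,O=O):
    for d in dirs:
        robot.line_to(W(x,y,z),O,velocity=.02);robot.pause(.15);f0=fr();out=[(*loc(),*f0)]
        for k in range(1,n+1):
            robot.line_to(W(x,y+d[0]*step*k,z+d[1]*step*k),O,velocity=.02);robot.pause(.05)
            f=fr();out.append((*loc(),*f))
            if np.linalg.norm(f-f0)>df:break
        print(d);print(np.array(out)[:,[1,2,3,4,5]].round(2).tolist(),robot.current_eef_rot().round(2))
    robot.line_to(W(x,y,z),O,velocity=.02);robot.pause(.1);print(loc(),fr(),robot.current_eef_rot().round(2),robot.current_time_s())
E
python3 -c "
from h import *
sweep(.056,0,.069,[(0,1),(0,-1),(1,0),(-1,0)])"
```

```text
(0, 1)
[[-0.03, 68.97, 0.4, 0.0, -0.9], [0.01, 70.01, 0.2, 0.0, -1.1], [-0.01, 71.0, 0.6, 0.2, -1.1], [0.0, 72.01, -0.6, -0.2, -1.7], [-0.03, 72.99, -0.1, -0.5, -1.2], [-0.1, 73.91, -0.2, -0.1, -2.2]] [-1.7999e+02 -2.0000e-02 -1.6420e+02]
(0, -1)
[[0.11, 69.11, -0.2, 0.1, -1.5], [-0.0, 68.0, 0.1, -0.4, -1.5], [0.11, 67.07, 0.3, -0.0, -0.8], [0.1, 66.22, -0.9, -0.2, 1.1]] [ 1.8000e+02  2.0000e-02 -1.6419e+02]
(1, 0)
[[-0.15, 68.8, -0.2, -0.2, -1.3], [1.02, 68.98, -0.4, -0.2, -1.2], [1.95, 68.97, -0.3, 0.1, -1.4], [2.45, 68.89, -0.3, -1.6, -1.0], [3.14, 68.81, -0.5, -3.5, -0.3]] [-1.7992e+02 -4.0000e-02 -1.6427e+02]
(-1, 0)
[[0.62, 69.15, 0.7, -0.6, -1.3], [-1.01, 68.99, -0.2, -0.2, -0.9], [-2.01, 69.01, 0.0, 0.2, -1.5], [-2.6, 69.07, -0.6, 1.0, -1.4]] [ 1.7996e+02  1.0000e-02 -1.6416e+02]
[56.03 -0.27 68.92] [ 0.1  0.  -1.5] [-1.7997e+02 -1.0000e-02 -1.6422e+02] 34.15
```

Run:
```python
from h import *
for x in(.085,.112,.139):
    s=robot.line_to(W(x,-.0001,.069),O,velocity=.04,f_stop=4);robot.pause(.1)
    print(s,loc(),fr(),robot.current_eef_rot().round(2),robot.current_time_s())
    if s:break
else: sweep(.139,-.0001,.069,[(0,-1),(1,0),(-1,0)],n=3)
im=vision.grab_frame("side");cv2.imwrite("pics/side7.png",im[:,:,::-1])
t=vision.grab_frame("top")
cv2.imwrite("pics/f7.png",np.hstack([cv2.resize(im[110:210,170:290,::-1],(396,330),interpolation=2),cv2.resize(t[140:260,100:244,::-1],(396,330),interpolation=2)]))
```

```text
False [ 8.460e+01 -4.000e-02  6.898e+01] [-0.3 -0.1 -1.3] [-1.7999e+02 -1.0000e-02 -1.6417e+02] 35.1917
False [ 1.116e+02 -2.000e-02  6.897e+01] [-0.1  0.1 -1.6] [-1.7999e+02 -1.0000e-02 -1.6418e+02] 36.1833
False [138.62   0.    68.99] [ 0.3  0.1 -1.4] [-1.7999e+02 -1.0000e-02 -1.6417e+02] 37.175
(0, -1)
[[-0.12, 68.99, 0.4, -0.4, -1.3], [-0.12, 67.96, 0.3, 0.3, -1.4], [-0.0, 67.07, 0.6, 0.1, -0.9], [0.08, 66.57, -2.7, -0.7, 4.9]] [-1.8000e+02  2.0000e-02 -1.6419e+02]
(1, 0)
[[-0.28, 68.6, -0.1, 0.1, -1.4], [0.95, 69.01, 0.1, 0.2, -1.1], [1.5, 68.96, 0.1, -1.0, -0.9], [1.74, 68.85, -0.6, -3.8, 0.4]] [-1.7989e+02 -2.0000e-02 -1.6426e+02]
(-1, 0)
[[0.67, 69.1, 0.2, 0.1, -1.1], [-1.07, 68.99, -0.5, 0.1, -1.3], [-2.11, 69.01, 0.4, 0.0, -1.1], [-2.78, 69.08, 0.3, 1.1, -1.3]] [ 179.97   -0.   -164.18]
[139.04  -0.3   68.93] [ 0.2 -0.2 -1.2] [-1.7998e+02 -1.0000e-02 -1.6421e+02] 42.4417
```

View pics/f7.png

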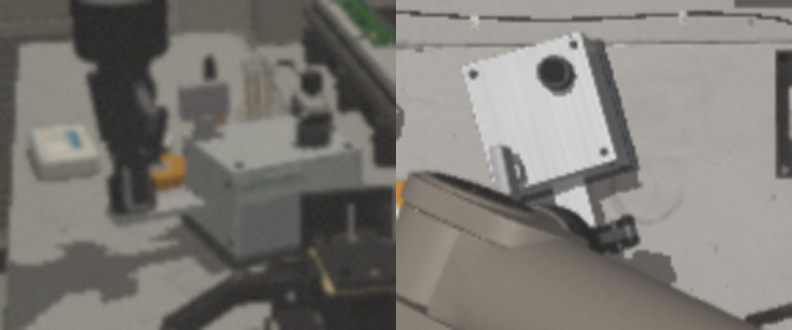

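Run:
```python
from h import *
for _ in range(2):
    robot.line_to(W(.139,-.0004,.069),O,velocity=.02);robot.pause(.4)
print(loc(),fr(),robot.current_eef_rot().round(2),robot.current_finger_gap(),robot.current_gripper_force())
t=vision.grab_frame("top");n=place(np.load("box2.npy"),[(-.045,.0355,.135)])[0]
q,*r=fit(t,rect(-.006,.006,-.022,.022,.135),(*n[:2],np.radians(105)),"top",R=2.5);print(q,np.degrees(q[2]),r)
robot.pause(.5);print(loc(),fr(),robot.current_time_s())
```

```text
[139.    -0.42  68.98] [-0.   0.5 -1.5] [-180.     0.  -164.2] 0.23473270313229677 98.07248711585999
[0.51583245 0.41127522 1.79975406] 103.1183118324913 [np.float64(0.5049214914972829), np.float64(0.4072556877584779), 64]
[139.02  -0.39  69.  ] [-0.   0.2 -1.2] 44.525
```

Run:
```python
from h import *
t=vision.grab_frame("top").astype(int);o=cv2.imread("pics/top5.png")[:,:,::-1].astype(int)
d=abs(t-o).mean(2)[188:216,128:156];print(d.round().astype(int)[::2,::2])
```

```text
[[  3   3   2   3   3   0   1   2   2   3   2   2   2   2]
 [  2   2   3   0   2   1   1   2   3   2   1   2   2   2]
 [  0   2   1   3   2   2   2   2   2   2   3   1   3   1]
 [  1   1   2   4   3   2   1   1   3   3   2   3   2   3]
 [  1   3   3   3   3   3   2   1   1   2   2   2   3   2]
 [  2   3   2   3   2   1   2   1   0   1   2   2   2   3]
 [  2   3   2   2   2   3   0   1   1   0   2   3   3   2]
 [  2   0   2   1   3   2   1   1   1   2   2   2   1   2]
 [  0   1   1   0   1   0   2   2   1   2   2   3   3   2]
 [ 47  15   1   1   2   0   1   2   0   0   2   2   0   1]
 [109 115  96  41  16   0   2   0   4   1   2   0   1   1]
 [ 89 106 115 115 112  72   6   2   1   1   2   1   3   0]
 [ 47  55  79  98 114 112 108  87  10   3   2   2   0   2]
 [ 45  75  61  58  62  84 104 113  82  54   8  11   7  22]]
```

The nut hasn't moved, and the lower-left change in the difference image is only the arm. I'm handing in.

```bash
python3 -c "
from h import *
print(loc(),fr());print(workorder.close_job())"
```

```text
[139.02  -0.4   69.01] [ 0.  -0.2 -1.6]
the job is handed in; nothing more can be done
None
```

The job is handed in: I turned the wing nut to its stop (image fit about 89°), and the gripper is holding the carrier about 98 mm into the slot with the whole board inside, clear of the slot edges and back wall; the weight and loupe were not touched.

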